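Start the session clock from its puck switches

TASK

Start the session clock from its wireless puck switches: with the fingertips, lightly press the white button down until it stays fully down, then the green one in the same way, and draw the hand back. Leave the red and blue buttons up, do not push any puck about or pick anything up, and do not disturb the things standing among them.

Things in the scene. Friction and masses are not known exactly. Their poses are not given: they have to be found in the camera images.
- puck_white: Loose wireless puck switch with a white button: black round housing 60 mm in diameter and 24 mm high, about 0.25 kg, standing on the worktop. Origin at the centre of its underside, z up.
- white_top (a point): Centre of the flat, soft rubber top of the white button (33 mm in diameter, pointing up, in the middle of its puck); 42 mm above the worktop when the button is up, 34 mm when it is fully down. It moves with the button.
- white_cap (a joint): Travel of the white button: 0 = up, 0.008 m = fully down against its stop. A light steady push of about 3 N moves it; it has no return spring, so it stays where it is left. Its rubber top gives 0.5 mm per newton on top of this (6 mm at most) and springs back.
- puck_green: Loose wireless puck switch with a green button: black round housing 60 mm in diameter and 24 mm high, about 0.25 kg, standing on the worktop. Origin at the centre of its underside, z up.
- green_top (a point): Centre of the flat, soft rubber top of the green button (33 mm in diameter, pointing up, in the middle of its puck); 42 mm above the worktop when the button is up, 34 mm when it is fully down. It moves with the button.
- green_cap (a joint): Travel of the green button: 0 = up, 0.008 m = fully down against its stop. A light steady push of about 3 N moves it; it has no return spring, so it stays where it is left. Its rubber top gives 0.5 mm per newton on top of this (6 mm at most) and springs back.
- puck_red: Loose wireless puck switch with a red button: black round housing 60 mm in diameter and 24 mm high, about 0.25 kg, standing on the worktop. Origin at the centre of its underside, z up.
- red_top (a point): Centre of the flat, soft rubber top of the red button (33 mm in diameter, pointing up, in the middle of its puck); 42 mm above the worktop when the button is up, 34 mm when it is fully down. It moves with the button.
- red_cap (a joint): Travel of the red button: 0 = up, 0.008 m = fully down against its stop. A light steady push of about 3 N moves it; it has no return spring, so it stays where it is left. Its rubber top gives 0.5 mm per newton on top of this (6 mm at most) and springs back.
- puck_blue: Loose wireless puck switch with a blue button: black round housing 60 mm in diameter and 24 mm high, about 0.25 kg, standing on the worktop. Origin at the centre of its underside, z up.
- blue_top (a point): Centre of the flat, soft rubber top of the blue button (33 mm in diameter, pointing up, in the middle of its puck); 42 mm above the worktop when the button is up, 34 mm when it is fully down. It moves with the button.
- blue_cap (a joint): Travel of the blue button: 0 = up, 0.008 m = fully down against its stop. A light steady push of about 3 N moves it; it has no return spring, so it stays where it is left. Its rubber top gives 0.5 mm per newton on top of this (6 mm at most) and springs back.
- salve_jar: Closed salve jar, white with a black lid, 60 mm in diameter, 50 mm high, loose, standing among the pucks. Origin at the centre of its underside.
- tape_roll: Roll of yellow tape lying flat, 64 mm in diameter, 19 mm high, loose. Origin at the centre of its underside.
- nub: Small grey machined nub, 23 mm in diameter, 15 mm high, loose. Origin at the centre of its underside.
- marker: White marker with a blue cap, 136 mm long (along its y), 14 mm thick, loose, lying across in front of the pucks. Origin at the middle of its underside.
Mind the look-alikes: they are no part of the job. What is shaped like the puck_blue but purple is not meant.

How it is judged:
On the way, in this order (a step that is already met when the one before it is completed fails the run):
1. the white button is pressed down (value of joint white_cap above 0.0055 m), for 0.1 s.
2. then the green button is pressed down (value of joint green_cap above 0.0055 m), for 0.1 s.
At the end, for the whole second after the job is handed in: White and green buttons more than 5.5 mm down (of 8 mm), red and blue less than 1.5 mm down; every puck flat on the worktop, at rest, within 20 mm of where it stood; jar, tape, nub and marker within 15 mm of where they were (value of joint each of white_cap, green_cap above 0.0055 m and value of joint each of red_cap, blue_cap below 0.0015 m and distance of each of puck_white, puck_green, puck_red, puck_blue from where it was at the start of the episode below 0.02 m and angle between each of puck_white, puck_green, puck_red, puck_blue's own z axis and vertical below 0.1 rad and linear speed of each of puck_white, puck_green, puck_red, puck_blue below 0.01 m/s and distance of each of salve_jar, tape_roll, nub, marker from where it was at the start of the episode below 0.015 m); the robot touches nothing.
It fails at once if the green button is pressed (over 2 mm) before the white one is down (value of joint green_cap above 0.002 m and value of joint white_cap below 0.0055 m).
It fails at once if the red or blue button is pressed (over 1.5 mm) (value of joint any of red_cap, blue_cap above 0.0015 m).
It fails at once if a puck is pressed harder than 20 N (contact force between any of the arm, the fingers and puck_white above 20 N or contact force between any of the arm, the fingers and puck_green above 20 N or contact force between any of the arm, the fingers and puck_red above 20 N or contact force between any of the arm, the fingers and puck_blue above 20 N).
It fails at once if something is lifted over 8 mm off the worktop (height (world z) of any of puck_white, puck_green, puck_red, puck_blue, salve_jar, tape_roll, nub, marker above 0.008 m).
It fails at once if a puck is pushed about (over 20 mm), or the jar, tape, nub or marker is disturbed (over 15 mm) (distance of any of puck_white, puck_green, puck_red, puck_blue from where it was at the start of the episode above 0.02 m or distance of any of salve_jar, tape_roll, nub, marker from where it was at the start of the episode above 0.015 m).
It also fails if it takes over 38 s, if anything falls off the work surface, if the arm or the gripper's body presses on something with over 40 N, if the wrist force passes 120 N, or if a joint passes its speed limit or range.

ROBOT

A 6-joint arm with a two-finger parallel gripper is mounted at the origin on a cart in front of the work surface, level with it; the furniture and walls round the work are solid. World frame = base frame: x ahead of the robot, y to its left, z up, the work surface at z = 0. Lengths are in m, angles in rad, forces in N, time in s.
With the tool pointing down it reaches from about 0.4 to 0.925 m from the base axis. Payload 3.4 kg.
Tool frame: the origin (TCP) lies between the finger pads; the fingertips stand 14 mm ahead of it and the grasp point (between the pads) lies 5 mm behind it; z points along the fingers, y is the line along which they close (so a half turn about z gives the same grasp; the last joint's range is limited). The gripper opens to 85 mm and grips with 20 to 120 N. Pads are 22 mm wide; open, the fingers measure 114 mm over their backs; the gripper's body (76 mm by 85 mm) begins 54 mm behind the grasp point. The pads swing forward as they close: fully open they stand 13 mm farther back than shut.
Start: joints at [1.216, 0.307, 1.506, -0, 1.328, -0.073], TCP at [0.159, 0.552, 0.245] pointing down, gripper open.
Joint ranges: [-3.12, 3.12], [-1.05, 2.28], [0.14, 2.33], [-1.42, 4.57], [0.1, 2.73], [-2.68, 2.68]. Speed limits (rad/s): [2.57, 2.57, 3.14, 3.14, 3.14, 3.14].

INTERFACE

Orientations are given as a 3x3 rotation matrix whose columns are the frame's x, y, z axes.
In Python, from rig import * gives the robot as it stands. The module is installed in compiled form; this text tells all that it offers. Calls block until the motion is done:
- movep(position, orientation): joint-space move of the TCP to a pose.
- line_to(position, rotation=None, v=0.15): straight line of the TCP; rotation=None keeps the orientation; v is the mean speed in m/s.
- set_joints(angles): joint-space move.
- move_gripper(opening, force=None): finger opening in m; force is the grip in N (None keeps the last); returns when the fingers have stopped.
- wait(seconds).
- solve_ik(position, orientation): joint angles nearest the present ones, or None.
- camera(name): name is "side" or "top"; returns a dict with "image" (400x640x3 uint8, red, green, blue), "depth" (400x640 float32, m along the optical axis (not along the pixel's ray), 0 where there is no reading), "fx", "fy", "cx", "cy" (pixels), "xyz" and "rotation" of the camera in the world. Camera axes: x right, y up, looking along -z (the intrinsics and any distortion apply to the point x, -y, -z); pixel columns grow to the right and rows downward; lengths in m; the calibration is good to about 2 mm. A picture is of the moment at which its call begins.
A pose or a line that the arm cannot do raises Unreachable and nothing moves.
- hand_in(): hands the job in; it is judged then, once.
Readings, each from a call of its own:
- read_clock(): time.
- read_qpos(): joint angles.
- read_dq(): joint speeds.
- read_tau(): joint torques, N m.
- read_tcp_pos(): TCP position.
- read_tcp_rot(): TCP orientation.
- read_force(): force on the tool from outside, world axes, zero at the start.
- read_wrist_torque(): the same for the moment, N m.
- read_gripper_width(): finger opening in m.
- read_grasp_force(): force on a finger pad.
Only numpy, scipy, OpenCV 4.12 (cv2) and the standard library are available. Lean on these libraries where they do the work, as an engineer would, in place of code of your own. Each camera call takes 0.05 s, during which the arm holds its last target. There are 200 camera calls.

## Working session

There is one attempt and no reset: what is moved stays moved. The work goes in short steps, each a Python script; the robot and the scene stay as the last script left them, time stands still between calls to the robot, and variables do not carry over. Pictures are saved under pics/ and viewed, at most 10 in all, crops included, and the job is handed in when it is done.

```bash
mkdir -p pics
python3 - <<'E'
from rig import *
import cv2, pickle
for n in ("top","side"):
    c=camera(n); pickle.dump(c,open(f"{n}.pkl","wb"))
    cv2.imwrite(f"pics/{n}1.png",c["image"][:,:,::-1]); print(n,c["fx"],c["fy"],c["cx"],c["cy"],c["xyz"],c["rotation"],{k:v for k,v in c.items() if k not in("image","depth")}.keys())
print(read_clock(),read_force())
E
```

```text
top 440.1553744719908 440.1553744719908 315.08377032918224 205.12287034635173 [ 0.43688372 -0.00120194  0.89816216] [[ 0.02609592  0.99278131 -0.11706525]
 [-0.99959828  0.02721018  0.00792998]
 [ 0.0110581   0.11681128  0.99309257]] dict_keys(['fx', 'fy', 'cx', 'cy', 'xyz', 'rotation'])
side 503.97031915987657 503.97031915987657 312.39057978082354 199.68143018833237 [ 0.10718114 -0.8650656   0.69688494] [[ 0.89654711  0.2508057  -0.36510243]
 [-0.44283291  0.48868912 -0.75171933]
 [-0.0101139   0.83563116  0.54919784]] dict_keys(['fx', 'fy', 'cx', 'cy', 'xyz', 'rotation'])
0.1 [ 0.10483339 -0.26677115  0.80890801]
```

View pics/top1.png

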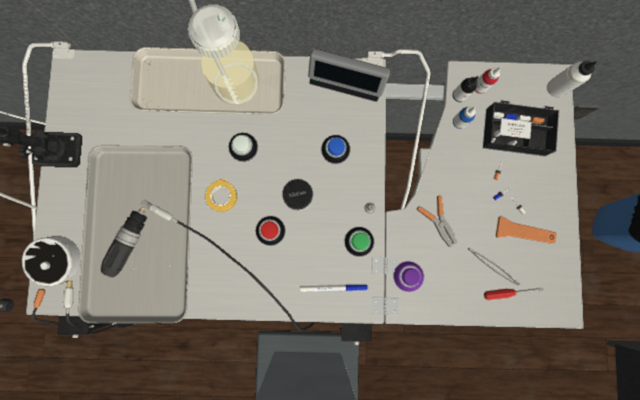

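View pics/side1.png

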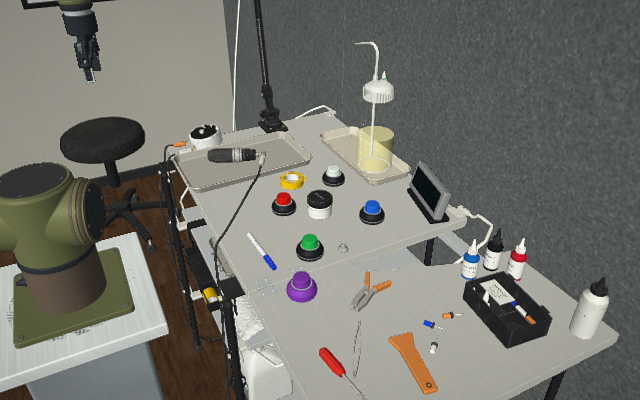

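The top view shows four pucks with buttons: white (243,147), blue (336,148), red (269,230) and green (360,241). The purple look-alike is at (408,276).
The nearby loose things are the jar (297,194), tape (221,195), nub (370,208) and marker (333,288).
- **What could pass for the white button:** the jar (297,194) and the bottle (215,30). The jar has a black lid and the bottle is tall, so I choose (243,147).
- **What could pass for the green button:** only (360,241).

The side view agrees: white (333,174), green (310,243).

```bash
cat > h.py <<'E'
import numpy as np, cv2
def ray(c,u,v):
    return c["rotation"]@np.array([(u-c["cx"])/c["fx"],-(v-c["cy"])/c["fy"],-1.])
def onplane(c,u,v,z):
    d=ray(c,u,v); return c["xyz"]+d*(z-c["xyz"][2])/d[2]
def depthpt(c,u,v):
    return c["xyz"]+ray(c,u,v)*np.median(c["depth"][int(v)-1:int(v)+2,int(u)-1:int(u)+2])
def blob(c,u,v,kind,r=22):
    u0,v0=int(u)-r,int(v)-r
    h=cv2.cvtColor(c["image"],cv2.COLOR_RGB2HSV)[v0:v0+2*r,u0:u0+2*r]
    if kind=="green": m=cv2.inRange(h,(45,90,50),(85,255,255))
    elif kind=="red": m=cv2.inRange(h,(0,120,80),(8,255,255))|cv2.inRange(h,(172,120,80),(180,255,255))
    elif kind=="blue": m=cv2.inRange(h,(100,110,60),(125,255,255))
    else:
        # pale region enclosed in the black housing: the bright component holding the given pixel
        m=cv2.inRange(h,(0,0,120),(180,90,255))
    n,l,s,ce=cv2.connectedComponentsWithStats(m,connectivity=4)
    i=l[r,r]
    return ce[i]+[u0,v0],s[i,4]
E
python3 - <<'E'
import pickle
from h import *
np.set_printoptions(precision=4,suppress=True)
T=pickle.load(open("top.pkl","rb"));S=pickle.load(open("side.pkl","rb"))
for k,t,s in (("white",(243,147),(333,172)),("green",(360,241),(310,241)),("red",(269,230),(283,199)),("blue",(336,148),(372,207))):
    for c,p in((T,t),(S,s)):
        q,a=blob(c,*p,k); print(k,q,a,"plane",onplane(c,*q,.040),"depth",depthpt(c,*q))
for n,p in dict(jar=(297,194),tape=(212,195),nub=(370,208),marker=(333,288),purple=(408,276),bottle=(215,30),base=(235,95),table=(300,120),cable=(430,120),phone=(348,70),tray=(240,110),beak=(225,65)).items(): print(n,depthpt(T,*p))
a=T["image"][110:280,190:430,::-1]
cv2.imwrite("pics/crop.png",cv2.resize(a,None,fx=3.2,fy=3.2))
E
```

```text
white [241.5094 144.761 ] 318 plane [0.655  0.1416 0.04  ] depth [0.6545 0.1412 0.0422]
white [332.9169 169.5027] 1637 plane [0.655  0.1381 0.04  ] depth [0.6535 0.1354 0.0418]
green [360.0678 240.8602] 236 plane [ 0.4704 -0.0974  0.04  ] depth [ 0.4703 -0.0971  0.0428]
green [309.2207 241.4507] 213 plane [ 0.4669 -0.1066  0.04  ] depth [ 0.4653 -0.11    0.0429]
red [268.983  229.7064] 235 plane [0.4874 0.0805 0.04  ] depth [0.4872 0.0802 0.0427]
red [282.9808 198.3333] 156 plane [0.484  0.0713 0.04  ] depth [0.4832 0.0693 0.0414]
blue [335.9008 146.0702] 242 plane [ 0.6578 -0.0465  0.04  ] depth [ 0.6569 -0.0463  0.0434]
blue [371.907  206.5988] 172 plane [ 0.6538 -0.0552  0.04  ] depth [ 0.6537 -0.0553  0.0401]
jar [0.5577 0.0278 0.0501]
tape [0.5558 0.2004 0.0155]
nub [ 0.5383 -0.1195  0.0139]
marker [ 0.3769 -0.048   0.0139]
purple [ 0.4053 -0.1904  0.0431]
bottle [0.7875 0.1583 0.2406]
base [0.7491 0.1552 0.0622]
table [0.7219 0.028  0.0002]
cable [ 0.9169 -0.4018 -0.5722]
phone [ 0.8016 -0.0652  0.0751]
tray [0.7393 0.1545 0.0017]
beak [0.7931 0.1697 0.1004]
```

View pics/crop.png

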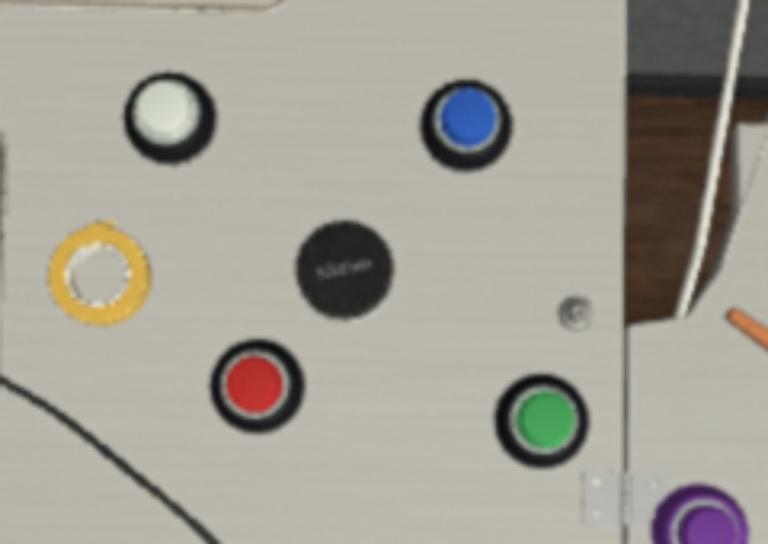

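The crop confirms the choice: the pale button on a black housing is at crop (165,113) and the green one is at (545,420). Depth puts both tops at about 42 mm, as expected. I'll close the hand, turn at small radius so it clears the lamp pole, then hover over white.

Run:
```python
from rig import *
from h import *
np.set_printoptions(precision=4,suppress=True)
move_gripper(0.0,20); print(read_gripper_width())
q=np.array(read_qpos()); q[0]=np.arctan2(.141,.6545); set_joints(q)
print(read_tcp_pos()); print(read_tcp_rot())
line_to([.6545,.141,.16],v=.2); line_to([.6545,.141,.085],v=.1)
print(read_clock(),read_tcp_pos(),read_force())
S=camera("side");T=camera("top")
a=np.vstack([S["image"][60:260,220:460],T["image"][60:260,140:380]])[:,:,::-1]
cv2.imwrite("pics/hover.png",cv2.resize(np.hstack([a[:200],a[200:]]),None,fx=1.6,fy=1.6))
```

```text
-0.00015593401171558005
[0.5513 0.163  0.2454]
[[-0.2831  0.9591 -0.0001]
 [ 0.9591  0.2831  0.0005]
 [ 0.0005  0.0001 -1.    ]]
4.5833 [0.655  0.1411 0.0857] [0.3303 0.3215 0.4072]
```

View pics/hover.png

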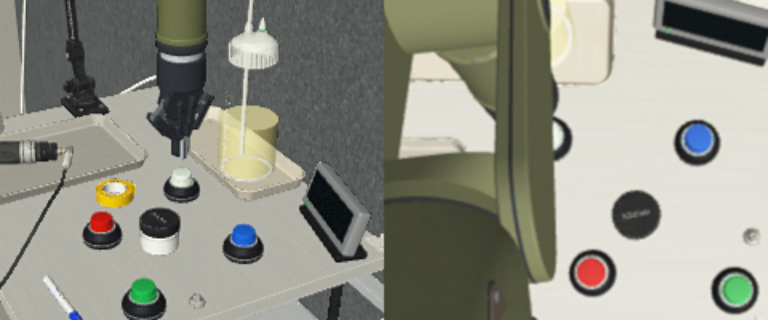

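In the side view the closed tips at (180,155) stand right above the white button at (181,175), clear of the bottle. In the top view the arm hides the puck. Now I press slowly and watch the force.

```bash
cat >> h.py <<'E'
def press(x,y,zmin=.0435,fmax=9.):
    from rig import line_to,read_force,read_tcp_pos,wait
    line_to([x,y,.062],v=.05); wait(.2); f0=np.mean([read_force()[2] for _ in range(5)])
    for z in np.arange(.058,zmin-1e-6,-.001):
        line_to([x,y,z],v=.02); p=read_tcp_pos()[2]; f=read_force()[2]-f0
        print(round(p,4),round(f,2),end=" | ")
        if f>fmax: break
    wait(.2); print("end",read_tcp_pos(),read_force()-f0*np.array([0,0,1]))
    line_to([x,y,.16],v=.1)
E
python3 - <<'E'
from rig import *
from h import *
np.set_printoptions(precision=4,suppress=True)
press(.6545,.141); print(read_clock())
S=camera("side")
cv2.imwrite("pics/p1.png",cv2.resize(S["image"][100:260,220:420,::-1],None,fx=3,fy=3))
E
```

```text
0.0578 -0.17 | 0.0569 -0.38 | 0.056 -0.83 | 0.0552 2.03 | 0.0542 1.13 | 0.0531 1.14 | 0.0519 1.68 | 0.051 2.04 | 0.05 2.36 | 0.049 2.58 | 0.0479 2.33 | 0.047 2.08 | 0.0461 3.66 | 0.0453 5.6 | 0.0445 6.8 | end [0.6546 0.141  0.0446] [-0.3332  0.6951  6.757 ]
10.85
```

View pics/p1.png

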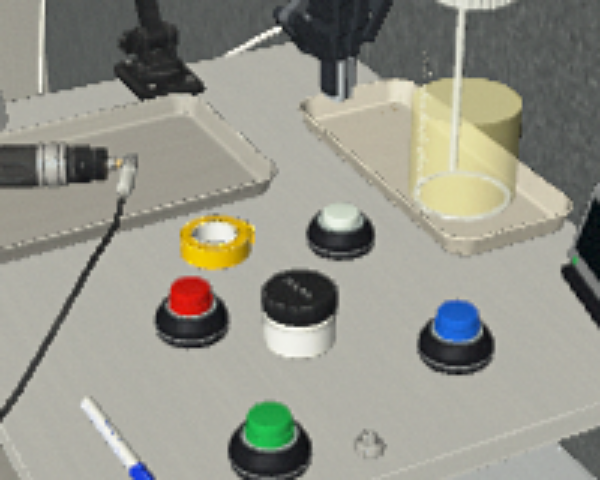

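The white button at (341,216) is now clearly lower than the others, and the force showed it reach its stop (2–3 N plateau, then rising to 6.8 N). The puck has not moved. Next is green.

Run:
```python
from rig import *
from h import *
np.set_printoptions(precision=4,suppress=True)
x,y=.4695,-.0985
line_to([.6545,.141,.2]); line_to([x,y,.2],v=.2); line_to([x,y,.09],v=.1)
press(x,y)
line_to([x,y,.2],v=.2); q=np.array(read_qpos()); q[0]=.5; set_joints(q); print(read_clock())
import pickle
S=camera("side");T=camera("top");T0=pickle.load(open("top.pkl","rb"))
for k,t in (("green",(360,241)),("blue",(336,148))): q,a=blob(T,*t,k); print(k,q,a,depthpt(T,*q))
cv2.imwrite("pics/p2.png",cv2.resize(np.hstack([S["image"][130:290,220:420,::-1],T["image"][120:280,190:390,::-1]]),None,fx=2,fy=2))
```

```text
0.0579 0.15 | 0.0569 0.89 | 0.056 0.71 | 0.0551 2.41 | 0.0541 2.61 | 0.053 4.3 | 0.052 3.38 | 0.051 3.82 | 0.05 3.16 | 0.049 3.92 | 0.048 2.4 | 0.047 2.69 | 0.046 4.09 | 0.0451 6.68 | 0.0443 7.77 | end [ 0.4696 -0.0985  0.0443] [-0.2386 -0.4894  7.9829]
22.2417
green [359.7868 240.7766] 197 [ 0.4708 -0.0975  0.0346]
blue [335.9177 146.1029] 243 [ 0.6571 -0.0464  0.0423]
```

View pics/p2.png

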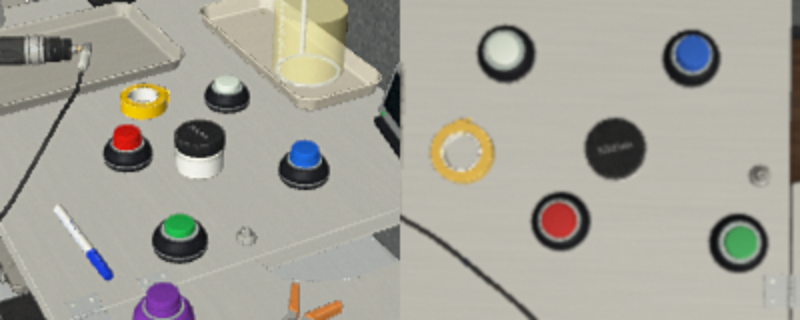

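White (227,84) and green (180,225) are down, with green's top measured at 34.6 mm. Red (127,138) and blue (305,153) are still up, nothing has shifted, and the hand is clear.

```bash
python3 -c "
from rig import *
print(hand_in(),read_clock())"
```

```text
the job is handed in; nothing more can be done
the job is handed in; nothing more can be done
```

I pressed the white button fully down, then the green one, peaking at about 8 N; red and blue stayed up, nothing visibly shifted, and I handed the job in with the hand clear at about 22 s (no verdict was shown).

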